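Index the sample carousel by one notch

TASK

The vial under the needle of the sample carousel is finished. Press the spring plunger at the end of the carousel's arm down with a fingertip, swing the turntable round by just one notch, in the direction that brings the waiting vial (not the rubber stopper on the other side) under the needle, and leave the plunger sprung fully up in that notch. Only press and push: do not grasp or lift anything, keep the vials and the stopper standing in their pockets, and leave the other things on the bench where they are.

Things in the scene. Friction and masses are not known exactly. Their poses are not given: they have to be found in the camera images.
- sample_indexer: Fixed stand of the carousel, white and steel: round foot 200 mm across; above it a fixed steel index plate, 176 mm across, 30 to 38 mm high, with six open notches in its rim 60 degrees apart; a needle stand 200 mm high behind. Origin on the turning axis at worktop height, z up, x axis from the turning axis to the needle stand; the plunger starts at its -x side, 115 mm from the axis.
- table_hub (a point): Top of the turntable's hub, on its turning axis, 62 mm high. The turntable (154 mm across, top 54 mm high) has six open cups, 36 mm outside, 30 inside, rim 80 mm high, 60 degrees apart at 52 mm radius; one stands under the needle whenever the plunger is in a notch. A 10 mm thick arm, top 54 mm high, reaches out to 133 mm from the axis and carries the plunger.
- table (a joint): Turntable angle in rad, 0 at the start, positive counterclockwise seen from above; the next notches are at +1.047 and -1.047, end stops at +-2. It turns lightly (about 0.5 N at the plunger) and stays where it is left; with the plunger's tooth in a notch it is locked, with about 0.02 rad of play either way.
- plunger (a joint): How far the plunger is pressed down, m: 0 up, 0.014 at its stop; the spring gives 3 N at the top, 6 N at the stop. Past about 0.0075 its inward-pointing tooth is below the index plate and the table can turn. Let go between notches, the tooth rides under the plate (about 0.0075, 4.6 N) and springs up and locks by itself when a notch comes over it.
- plunger_cap (a point): Centre of the top of the plunger's black round cap, 30 mm across, 78.5 mm above the worktop when up, 115 mm from the turning axis; moves with plunger and table. It lies midway between two upright cheeks (see cheek_left), so that a fingertip set between them can press the cap and push the table either way.
- cheek_left (a point): Middle of the upper edge of one of the two cheeks, aluminium plates fixed to the arm on either side of the cap along the direction of turning; this is the one on the clockwise side. Inner faces 60 mm apart, 32 mm long towards the axis, 6 mm thick, tops 93 mm above the worktop (14.5 mm above the raised cap).
- needle_tip (a point): Lower end of the fixed hanging needle, 124 mm above the worktop and 52 mm from the turntable's axis (12 mm above a vial's cap).
- vial_waiting: The sample vial, 30 mm across and 56 mm high with a white and orange cap, that stands in one of the two cups next to the needle (60 degrees to one side or the other); it must come under the needle. Origin at the centre of its underside, 56 mm above the worktop in the cup, z up.
- vial_done: An identical vial, in the cup under the needle at the start: finished. Origin as above.
- blank_stopper: A brown rubber stopper, 29 mm across and 28 mm high, in the cup next to the needle on the side opposite the waiting vial. Origin at the centre of its underside.
- bench_timer: A white bench timer 60 x 68 x 18 mm, bystander; origin at the centre of its underside.
- brown_bottle: A small brown bottle with a black cap, 41 mm across and 90 mm high, bystander; origin at the centre of its underside.
- blue_marker: A marker pen 119 x 14 x 12 mm lying in front of the carousel, along its own x axis, bystander; origin at the centre of its underside.
- spare_vial: Another identical vial, standing on the worktop beside the carousel, bystander; origin at the centre of its underside.

How it is judged:
By the outcome, as a careful person would: the job done as asked, in the order asked, and still so for the second after the job is handed in, with the robot touching nothing.
It also fails if it takes over 48 s, if anything falls off the work surface, if the arm or the gripper's body presses on something with over 40 N, if the wrist force passes 120 N, or if a joint passes its speed limit or range.

ROBOT

A 6-joint arm with a two-finger parallel gripper is mounted at the origin on a cart in front of the work surface, level with it; the furniture and walls round the work are solid. World frame = base frame: x ahead of the robot, y to its left, z up, the work surface at z = 0. Lengths are in m, angles in rad, forces in N, time in s.
With the tool pointing down it reaches from about 0.375 to 0.9 m from the base axis. Payload 3.1 kg.
Tool frame: the origin (TCP) lies between the finger pads; the fingertips stand 25 mm ahead of it and the grasp point (between the pads) lies 6 mm ahead of it; x points along the fingers, y is the direction in which the jaws open and shut, and the axes are right-handed (so a half turn about x gives the same grasp; the last joint's range is limited). The gripper opens to 85 mm and grips with 20 to 120 N. Pads are 22 mm wide; open, the fingers measure 114 mm over their backs; the gripper's body (76 mm by 85 mm) begins 54 mm behind the grasp point. The pads swing forward as they close: fully open they stand 13 mm farther back than shut.
Start: joints at [0.972, 0.527, 1.433, -0, 1.181, -0.178], TCP at [0.255, 0.57, 0.256] pointing down, gripper open.
Joint ranges: [-3.08, 3.08], [-0.75, 2.2], [0.22, 2.44], [-1.43, 4.57], [0, 2.65], [-2.85, 2.85]. Speed limits (rad/s): [2.79, 2.79, 3.14, 3.14, 3.14, 3.14].

INTERFACE

Orientations are given as a unit quaternion [x, y, z, w].
In Python, from station import manip, viewer, workorder gives the robot as it stands.
- The arm moves only by the shell command python3 -m crank 'ROWS' [FORCE]. ROWS is JSON, one flat list of numbers, 5 for each row, row after row: the opening, from 0 (shut) to 1 (fully open), then the shift along the world's x, y, z in mm, then the turn about the world's z in rad. A call has 1 to 10 rows; each row is the pose to reach, as a shift and turn from the pose commanded when the call began; what a row does not reach only later rows make up. A row lasts 1/8 s, in which the tool goes at most 62.5 mm and 10.7 degrees, less where a joint would pass 70% of its speed; a pose out of reach is approached as far as the arm can. A call with a gripper value outside its range is refused whole. The fingers move at their own pace and stop on an object; FORCE is the grip in N (left out, the last holds). Time passes only in rows, so rows that repeat a pose let the fingers close. It gives the time, the measured TCP pose, the force and the opening at its end, in the units of the state.
- manip.sense(): the state, without advancing time (a new reading comes with each control period).
- viewer.snapshot(name): name is "scene" or "top" or "wrist"; returns a dict with "img" (480x640x3 uint8, red, green, blue), "range_z" (480x640 float32, m along the optical axis (not along the pixel's ray), 0 where there is no reading), "fx", "fy", "cx", "cy" (pixels), "origin" and "attitude" of the camera in the world. Camera axes: x right, y down, z forward; pixel columns grow to the right and rows downward; lengths in m; the calibration is good to about 2 mm. A picture is of the moment at which its call begins.
- workorder.sign_off(): hands the job in, once; it reports no verdict.
The state is a dict: "t": time; "q": joint angles; "qd": joint speeds; "tau": joint torques, N m; "tcp_pos": TCP position; "tool_rot": TCP orientation; "force": force on the tool from outside, world axes, zero at the start; "ft_torque": the same for the moment, N m; "finger_gap": opening from 0.0 (shut) to 1.0 (fully open).
Only numpy, scipy, OpenCV 4.12 (cv2) and the standard library are available. Lean on these libraries where they do the work, as an engineer would, in place of code of your own. Each camera call takes 0.05 s, during which the arm holds its last target.

## Working session

There is one attempt and no reset: what is moved stays moved. The work goes in short steps, Python scripts to look and compute and a shell command to move; the robot and the scene stay as the last step left them, time stands still between calls to the robot, and variables do not carry over. Pictures are saved under pics/ and viewed, and the job is handed in when it is done.

```bash
mkdir -p pics; ls; cat > h.py <<'E'
import numpy as np, cv2
from station import manip, viewer, workorder
from scipy.spatial.transform import Rotation as R
def snap(n,f):
    s=viewer.snapshot(n); cv2.imwrite('pics/'+f,cv2.cvtColor(s['img'],cv2.COLOR_RGB2BGR)); np.savez('pics/'+f+'.npz',**{k:np.array(v) for k,v in s.items()}); return s
def att(s):
    a=np.array(s['attitude'],float)
    return a if a.shape==(3,3) else R.from_quat(a).as_matrix()
def ray(s,u,v,z):
    d=att(s)@np.array([(u-s['cx'])/s['fx'],(v-s['cy'])/s['fy'],1]); o=np.array(s['origin'],float)
    return o+d*(z-o[2])/d[2]
def load(f): return dict(np.load('pics/'+f+'.npz'))
def cloud(s):
    v,u=np.mgrid[0:480,0:640]; z=s['range_z']
    P=np.stack([(u-s['cx'])/s['fx']*z,(v-s['cy'])/s['fy']*z,z],-1)
    W=P@att(s).T+np.array(s['origin']); W[z<=0]=np.nan; return W
E
python3 - <<'E'
from h import *
for n in('scene','top','wrist'):
    s=snap(n,n+'0.png'); print(n,s['origin'],s['attitude'],s['fx'])
m=manip.sense();print(m['t'],m['tcp_pos'],m['tool_rot'],m['force'],m['finger_gap'])
E
```

```text
pics
scene [ 0.02110574 -0.21227119  0.70245952] [ 0.79809074 -0.46537281  0.187482   -0.33366122] 493.409750468604
top [0.43509676 0.10070713 1.10809616] [ 0.71600389 -0.69612892  0.03941594 -0.03448661] 512.0118280046736
wrist [0.18890542 0.60084821 0.37243019] [0.83034787 0.53871415 0.07708711 0.11986263] 373.569838968511
0.15 [0.25499543 0.57004673 0.25554691] [ 0.14711516  0.691737   -0.14823387  0.69129138] [-0.00058932 -0.02626173  0.20351544] 0.9965374520168265
```

View pics/scene0.png

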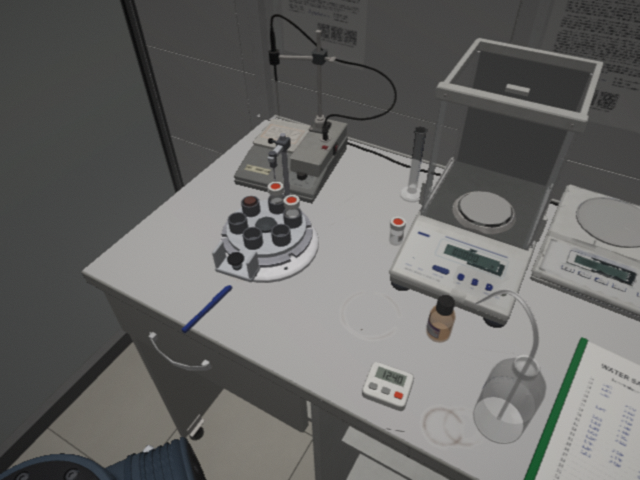

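View pics/top0.png

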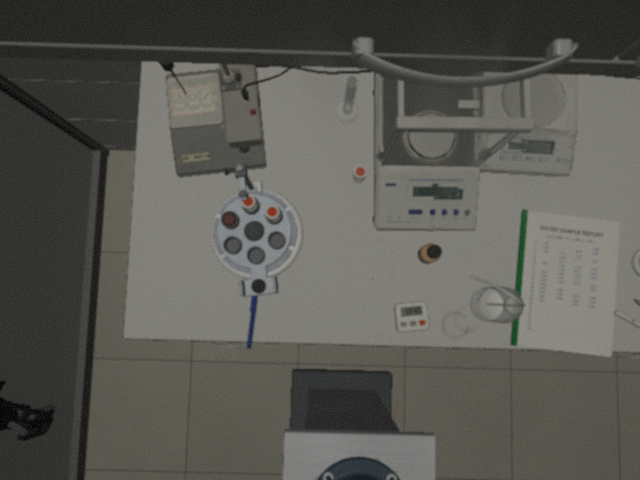

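The top view shows the plunger cap at (259,286), the finished vial at (248,202) by the needle stand, the waiting vial at (273,211) to its right, and the stopper at (229,219) to its left. The turn is therefore counterclockwise (+1.047), with the plunger moving to the right in the image.

```bash
python3 - <<'E'
from h import *
a=cv2.imread('pics/top0.png')[150:360,180:330]; a=cv2.convertScaleAbs(cv2.resize(a,None,fx=4,fy=4,interpolation=2)[:600*2],alpha=1.5)
cv2.imwrite('pics/c1.png',cv2.resize(a,(429,600)))
b=cv2.imread('pics/scene0.png')[120:300,190:340]; cv2.imwrite('pics/c2.png',cv2.convertScaleAbs(cv2.resize(b,None,fx=3.3,fy=3.3,interpolation=2),alpha=1.5))
s=load('top0.png'); W=cloud(s)
for n,u,v,z in[('cap',259,286,.0785),('hub',254,231,.062),('done',248.5,202.5,.112),('wait',273,212,.112),('stop',229.5,219.5,.084),('marker0',255,296,.012),('marker1',249,347,.012)]:
    print(n,ray(s,u,v,z).round(4),W[int(v),int(u)].round(4))
s=load('scene0.png'); W=cloud(s)
for n,u,v,z in[('cap',236,258,.0785),('hub',266,225,.062),('done',275,187,.112),('wait',291,201,.112)]:
    print(n,ray(s,u,v,z).round(4),W[int(v),int(u)].round(4))
E
```

```text
cap [0.4517 0.215  0.0785] [0.4517 0.2152 0.0762]
hub [0.5643 0.2316 0.062 ] [0.5641 0.2314 0.0637]
done [0.6143 0.2385 0.112 ] [0.615  0.2393 0.1137]
wait [0.5968 0.1896 0.112 ] [0.5967 0.1895 0.1129]
stop [0.5835 0.2791 0.084 ] [0.5844 0.2801 0.0845]
marker0 [0.4313 0.23   0.012 ] [0.4313 0.2301 0.0112]
marker1 [0.3243 0.2382 0.012 ] [0.3239 0.2386 0.0086]
cap [0.4493 0.213  0.0785] [0.4507 0.2143 0.0765]
hub [0.5576 0.2261 0.062 ] [0.556  0.2248 0.0639]
done [0.6115 0.2367 0.112 ] [0.6131 0.238  0.1104]
wait [0.5916 0.1882 0.112 ] [0.591  0.1877 0.1127]
```

View pics/c1.png

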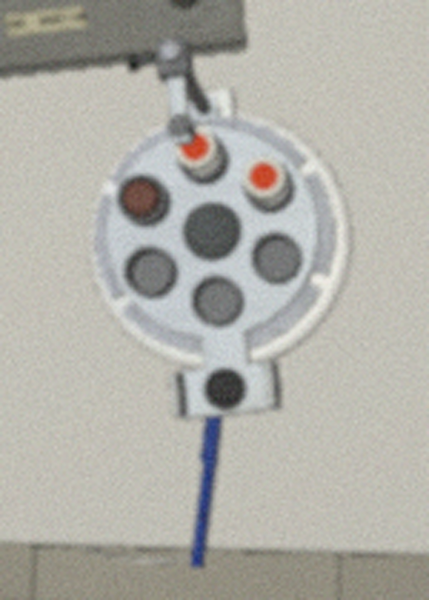

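View pics/c2.png

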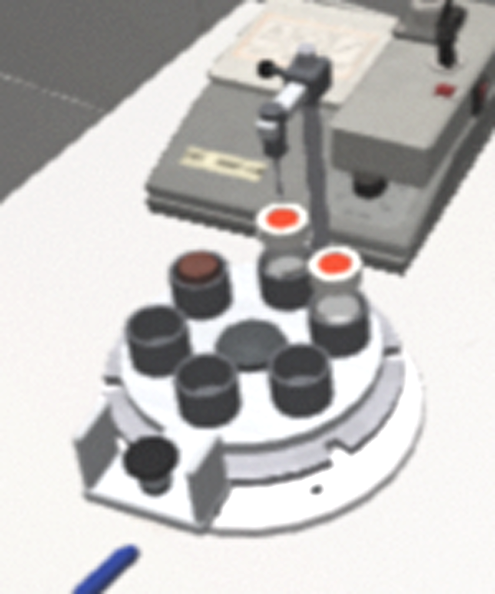

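View pics/wrist0.png

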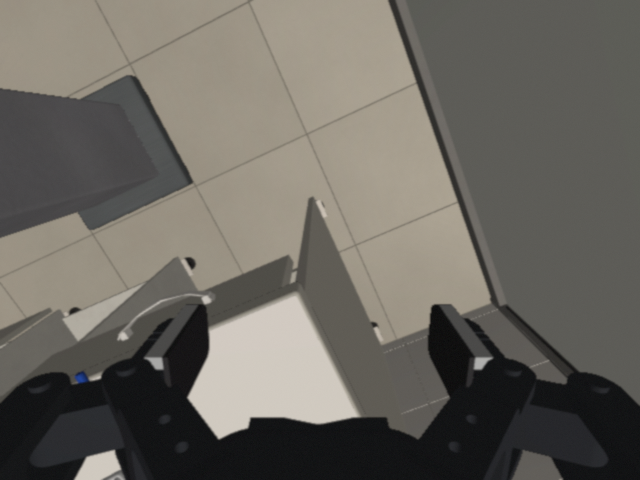

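```bash
python3 - <<'E'
from h import *
m=manip.sense(); A=R.from_quat(m['tool_rot']).as_matrix(); print(A.round(3)); y=A[:,1]; print(np.degrees(np.arctan2(y[1],y[0])))
hub=np.array([.5625,.230]);cap=np.array([.451,.2145]);d=cap-hub
for f,z,pts in(('top0.png',.112,[(248.5,202.5),(273,212)]),):
  pass
print('arm deg',np.degrees(np.arctan2(d[1],d[0])),np.linalg.norm(d))
print('shift mm',(np.r_[cap]-m['tcp_pos'][:2])*1000)
E
```

```text
[[-0.001  0.408  0.913]
 [-0.001  0.913 -0.408]
 [-1.    -0.002 -0.   ]]
65.8908540219195
arm deg -172.08583549095235 0.11257219905465113
shift mm [ 196.00457359 -355.54672675]
```

```bash
python3 -m crank '[0,28,-50,0,-0.15, 0,56,-100,0,-0.3, 0,84,-150,-20,-0.45, 0,112,-200,-40,-0.6, 0,140,-255,-60,-0.75, 0,168,-305,-80,-0.9, 0,196,-355,-100,-1.01, 0,196,-355,-100,-1.01, 0,196,-355,-100,-1.01]' 20; python3 - <<'E'
from h import *
snap('scene','scene1.png');snap('wrist','wrist1.png');snap('top','top1.png')
b=cv2.imread('pics/scene1.png')[100:300,150:350]; cv2.imwrite('pics/c3.png',cv2.convertScaleAbs(cv2.resize(b,None,fx=3,fy=3,interpolation=2),alpha=1.5))
print(manip.sense()['finger_gap'],manip.sense()['q'])
E
```

```text
t: 1.27
tcp_pos: [0.451, 0.2154, 0.1562]
tool_rot: [0.464, 0.534, -0.464, 0.533]
force: [-0.3, -0.1, -0.6]
finger_gap: 0.001
-0.0009484331752801805 [2.24358459e-01 5.16113661e-01 1.83750052e+00 2.50528311e-04
 7.87465373e-01 8.15695084e-02]
```

View pics/c3.png

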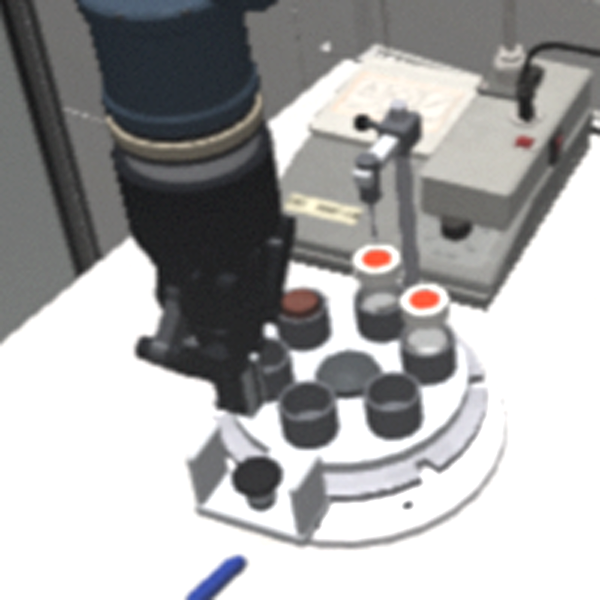

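View pics/wrist1.png

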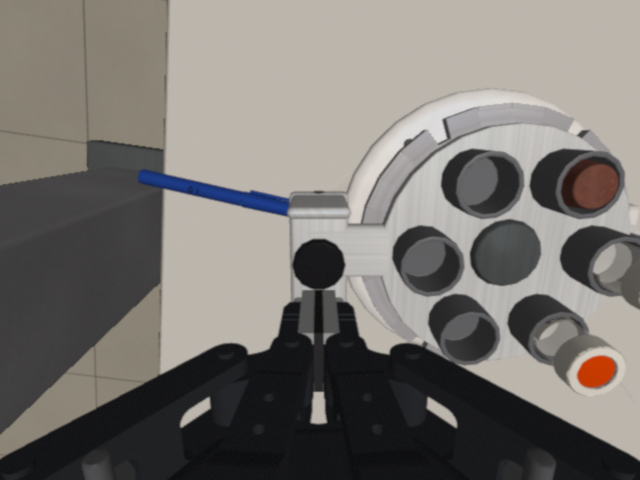

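```bash
python3 - <<'E'
from h import *
s=load('wrist1.png'); W=cloud(s)
for n,u,v,z in[('cap',318,265,.0785),('hub',506,250,.062)]: print(n,ray(s,u,v,z).round(4),W[int(v),int(u)].round(4))
print(ray(s,319,200,.093), ray(s,319,211,.093))
print(manip.sense()['force'])
E
```

```text
cap [0.4501 0.2185 0.0785] [0.4502 0.2179 0.0767]
hub [0.5601 0.2378 0.062 ] [0.5605 0.2376 0.0612]
[0.44512237 0.25713503 0.093     ] [0.44589755 0.25173145 0.093     ]
[-0.57596668 -0.06347893 -0.57974928]
```

Wrist view: cap at (318,265), directly ahead of the closed tip, agreeing with the other views to ~3 mm. Descending.

```bash
python3 -m crank '[0,0,0,-25,0, 0,0,0,-45,0, 0,0,0,-45,0]'; python3 -m crank '[0,0,0,-5,0, 0,0,0,-8,0, 0,0,0,-11,0, 0,0,0,-11,0]'; python3 - <<'E'
from h import *
snap('scene','scene2.png')
b=cv2.imread('pics/scene2.png')[100:300,150:350]; cv2.imwrite('pics/c4.png',cv2.convertScaleAbs(cv2.resize(b,None,fx=3,fy=3,interpolation=2),alpha=1.5))
E
```

```text
t: 1.8
tcp_pos: [0.4498, 0.2165, 0.1107]
tool_rot: [0.462, 0.535, -0.464, 0.534]
force: [0.6, -0.6, -0.9]
finger_gap: -0.001
t: 2.3
tcp_pos: [0.4516, 0.2156, 0.1007]
tool_rot: [0.464, 0.534, -0.464, 0.534]
force: [-0.3, 0.8, 3.2]
finger_gap: -0.002
```

View pics/c4.png

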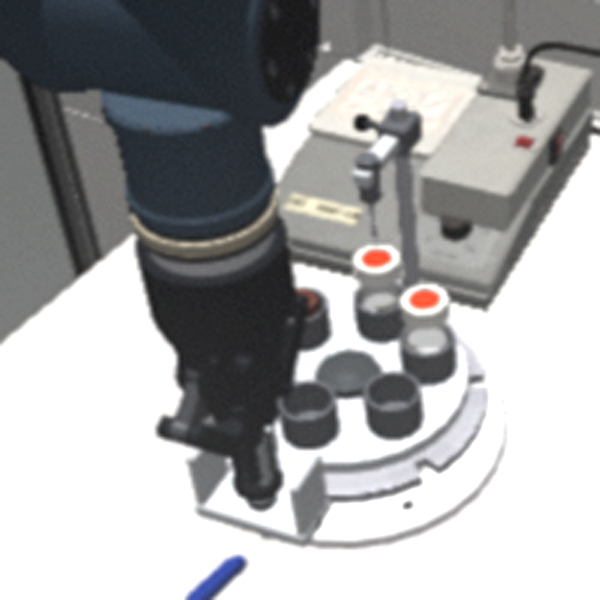

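```bash
python3 -m crank '[0,0,0,-4,0, 0,0,0,-8.5,0, 0,0,0,-8.5,0, 0,0,0,-8.5,0]'; python3 - <<'E'
from h import *
v=np.array([-113.9,-16.2])
for a in range(0,81,5):
    t=np.radians(a); M=np.array([[np.cos(t),-np.sin(t)],[np.sin(t),np.cos(t)]]); print(a,(M@v-v).round(1),t.round(3))
E
```

```text
t: 2.85
tcp_pos: [0.4516, 0.2155, 0.0918]
tool_rot: [0.464, 0.534, -0.464, 0.534]
force: [1.4, 0.5, 5.1]
finger_gap: -0.001
0 [0. 0.] 0.0
5 [ 1.8 -9.9] 0.087
10 [  4.5 -19.5] 0.175
15 [  8.1 -28.9] 0.262
20 [ 12.4 -38. ] 0.349
25 [ 17.5 -46.6] 0.436
30 [ 23.4 -54.8] 0.524
35 [ 29.9 -62.4] 0.611
40 [ 37.1 -69.4] 0.698
45 [ 44.8 -75.8] 0.785
50 [ 53.1 -81.5] 0.873
55 [ 61.8 -86.4] 0.96
60 [ 71.  -90.5] 1.047
65 [ 80.4 -93.9] 1.134
70 [ 90.2 -96.4] 1.222
75 [100.1 -98. ] 1.309
80 [110.1 -98.8] 1.396
```

```bash
python3 -m crank '[0,1.8,-9.9,0,0.087, 0,4.5,-19.5,0,0.175, 0,8.1,-28.9,0,0.262, 0,12.4,-38,0,0.349, 0,17.5,-46.6,0,0.436, 0,17.5,-46.6,0,0.436]'; python3 - <<'E'
from h import *
snap('scene','scene3.png');snap('wrist','wrist3.png')
b=cv2.imread('pics/scene3.png')[100:300,150:350]; b=cv2.convertScaleAbs(cv2.resize(b,None,fx=2.4,fy=2.4,interpolation=2),alpha=1.5)
w=cv2.resize(cv2.imread('pics/wrist3.png'),(320,240)); o=np.zeros((480,800,3),np.uint8);o[:,:480]=b;o[:240,480:]=w;cv2.imwrite('pics/c5.png',o)
E
```

```text
t: 3.6
tcp_pos: [0.47, 0.1683, 0.092]
tool_rot: [0.338, 0.621, -0.337, 0.622]
force: [0.9, 0.4, 5.2]
finger_gap: 0.004
```

View pics/c5.png

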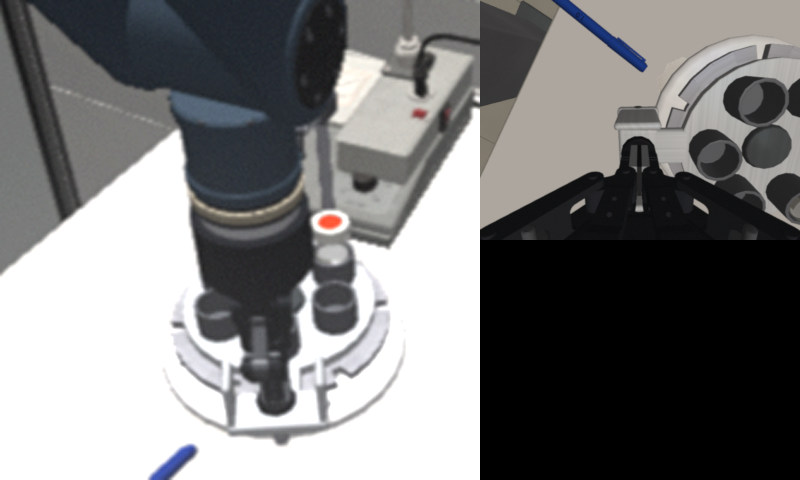

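The scene crop shows the arm has followed the finger about 25°; the fingertip is still centred between the cheeks at (275,385), and the waiting vial approaches the needle. Continue to ~51°.

```bash
python3 -m crank '[0,5.9,-8.2,0,0.087, 0,12.4,-15.8,0,0.175, 0,19.6,-22.8,0,0.262, 0,27.3,-29.2,0,0.349, 0,35.6,-34.9,0,0.436, 0,37.3,-36,0,0.454, 0,37.3,-36,0,0.454]'; python3 - <<'E'
from h import *
snap('scene','scene4.png');snap('wrist','wrist4.png');snap('top','top4.png')
b=cv2.imread('pics/scene4.png')[100:300,150:350]; b=cv2.convertScaleAbs(cv2.resize(b,None,fx=2.4,fy=2.4,interpolation=2),alpha=1.5)
w=cv2.resize(cv2.imread('pics/wrist4.png'),(320,240)); o=np.zeros((480,800,3),np.uint8);o[:,:480]=b;o[:240,480:]=w
t=cv2.imread('pics/top4.png')[160:320,150:363]; o[240:,480:]=cv2.resize(t,(320,240));cv2.imwrite('pics/c6.png',o)
E
```

```text
t: 4.58
tcp_pos: [0.5075, 0.1329, 0.0921]
tool_rot: [0.19, 0.68, -0.189, 0.682]
force: [1.4, 1.4, 4.9]
finger_gap: 0.001
```

View pics/c6.png

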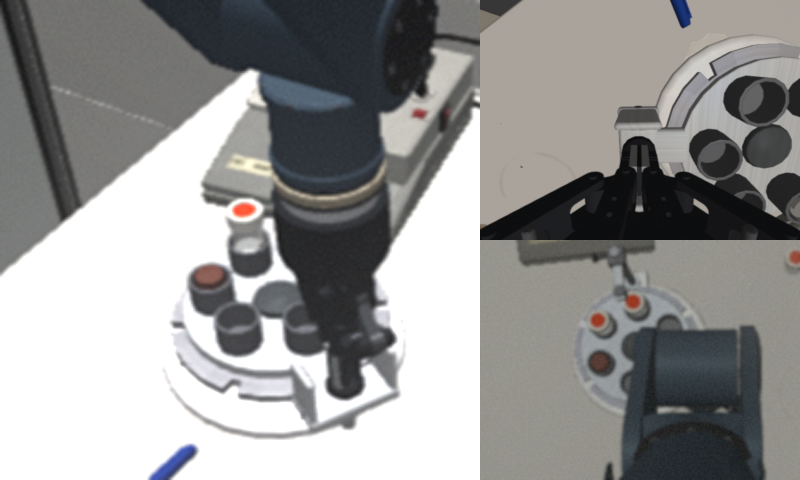

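View pics/wrist4.png

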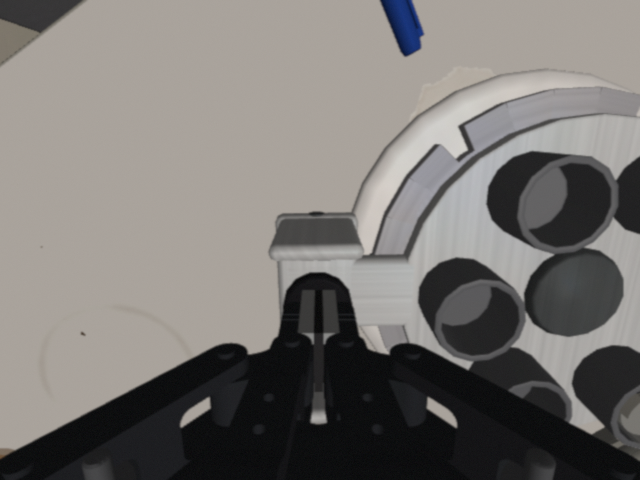

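```bash
python3 -m crank '[0,0,0,6,0, 0,0,0,12,0, 0,0,0,17,0, 0,0,0,17,0, 0,0,0,17,0]'; python3 -m crank '[0,4.3,-2.6,0,0, 0,8.6,-5.1,0,0, 0,12,-7.2,0,0, 0,12,-7.2,0,0]'; python3 - <<'E'
from h import *
snap('wrist','wrist5.png')
p=manip.sense()['tcp_pos'][:2]*1000
v=np.array([-113.9,-16.2])
t=np.radians(51);M=lambda t:np.array([[np.cos(t),-np.sin(t)],[np.sin(t),np.cos(t)]])
r=M(t)@v+17*np.array([.858,-.513])
for a in range(0,16): print(a,(M(np.radians(a))@r-r).round(1),np.radians(a).round(3))
E
```

```text
t: 5.35
tcp_pos: [0.5058, 0.1328, 0.1087]
tool_rot: [0.189, 0.682, -0.189, 0.681]
force: [0.8, -0.8, -0.2]
finger_gap: 0.002
t: 5.85
tcp_pos: [0.5186, 0.1254, 0.1088]
tool_rot: [0.189, 0.681, -0.189, 0.682]
force: [0.7, -0.6, 0.5]
finger_gap: -0.001
0 [0. 0.] 0.0
1 [ 1.9 -0.8] 0.017
2 [ 3.8 -1.5] 0.035
3 [ 5.7 -2.2] 0.052
4 [ 7.6 -2.8] 0.07
5 [ 9.5 -3.5] 0.087
6 [11.5 -4.1] 0.105
7 [13.4 -4.6] 0.122
8 [15.4 -5.1] 0.14
9 [17.4 -5.6] 0.157
10 [19.3 -6.1] 0.175
11 [21.3 -6.5] 0.192
12 [23.3 -6.9] 0.209
13 [25.3 -7.3] 0.227
14 [27.3 -7.6] 0.244
15 [29.3 -7.9] 0.262
```

View pics/wrist5.png

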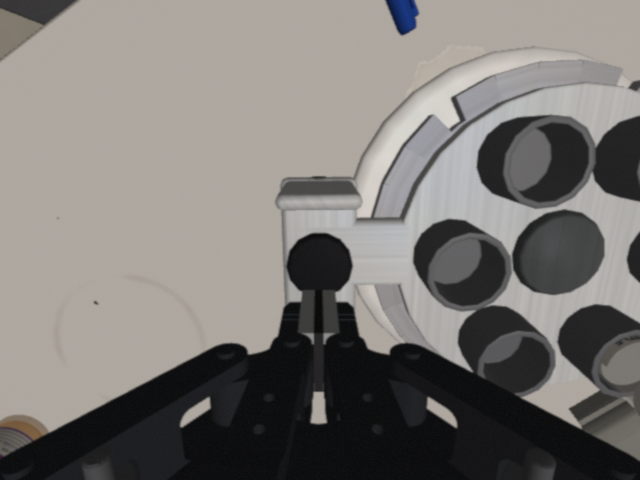

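The wrist view shows the cap free at (319,262), trailing cheek at top (318,190), finger offset toward the leading cheek. Now push that cheek with the tooth riding.

```bash
python3 -m crank '[0,3.8,-1.5,0,0.035, 0,7.6,-2.8,0,0.07, 0,11.5,-4.1,0,0.105, 0,15.4,-5.1,0,0.14, 0,15.4,-5.1,0,0.14]'; python3 - <<'E'
from h import *
s=snap('wrist','wrist6.png');W=cloud(s);print(W[262,318],W[245,318])
E
```

```text
t: 6.52
tcp_pos: [0.5334, 0.1205, 0.1087]
tool_rot: [0.141, 0.693, -0.141, 0.693]
force: [-0.6, -1.6, -0.0]
finger_gap: 0.005
[0.51757743 0.12838833 0.06995731] [0.51047676 0.13139167 0.06950728]
```

View pics/wrist6.png

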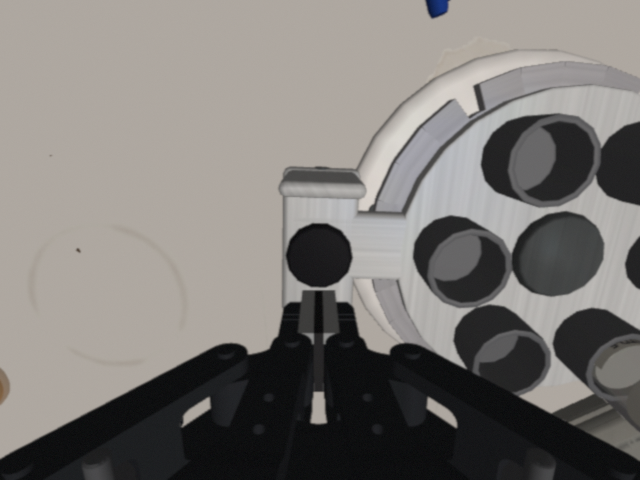

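```bash
python3 -m crank '[0,2,-0.5,0,0.017, 0,2,-0.5,0,0.017]';python3 -m crank '[0,2,-0.5,0,0.017, 0,2,-0.5,0,0.017]'; python3 - <<'E'
from h import *
s=snap('wrist','wrist7.png');W=cloud(s);print(W[245:262:8,318])
E
```

```text
t: 6.82
tcp_pos: [0.5354, 0.1201, 0.1087]
tool_rot: [0.135, 0.694, -0.135, 0.694]
force: [-1.4, -0.7, -0.4]
finger_gap: -0.004
t: 7.08
tcp_pos: [0.5383, 0.1195, 0.1089]
tool_rot: [0.129, 0.695, -0.129, 0.696]
force: [0.3, -0.3, 0.4]
finger_gap: -0.0
[[0.51277911 0.13056096 0.07800935]
 [0.51596994 0.12933798 0.07821135]
 [0.51929344 0.12806453 0.07811184]]
```

Cap height jumped from 70 to 78 mm: the tooth has sprung up. Back off the cheek, then lift clear.

```bash
python3 -m crank '[0,-5,2,0,0, 0,-9,3.6,0,0, 0,-13,5.2,0,0, 0,-13,5.2,0,0, 0,-13,5.2,20,0, 0,-13,5.2,60,0, 0,-13,5.2,100,0, 0,-13,5.2,100,0]'; python3 -m crank '[0,-10,-40,0,0, 0,-30,-90,0,0, 0,-50,-150,0,0, 0,-80,-200,0,0, 0,-80,-200,0,0, 0,-80,-200,0,0]'; python3 - <<'E'
from h import *
s=snap('scene','scene8.png');t=snap('top','top8.png')
b=cv2.imread('pics/scene8.png')[100:300,150:350]; b=cv2.convertScaleAbs(cv2.resize(b,None,fx=2.4,fy=2.4,interpolation=2),alpha=1.5)
o=np.zeros((480,800,3),np.uint8);o[:,:480]=b
o[:420,480:]=cv2.resize(cv2.convertScaleAbs(cv2.imread('pics/top8.png')[150:360,180:340],alpha=1.4),(320,420));cv2.imwrite('pics/c8.png',o)
E
```

```text
t: 8.12
tcp_pos: [0.5268, 0.1249, 0.2121]
tool_rot: [0.129, 0.692, -0.128, 0.698]
force: [0.6, -0.8, -0.3]
finger_gap: 0.003
t: 8.88
tcp_pos: [0.4444, -0.0751, 0.2084]
tool_rot: [0.13, 0.695, -0.129, 0.695]
force: [-0.4, -0.2, 0.4]
finger_gap: 0.0
```

View pics/c8.png

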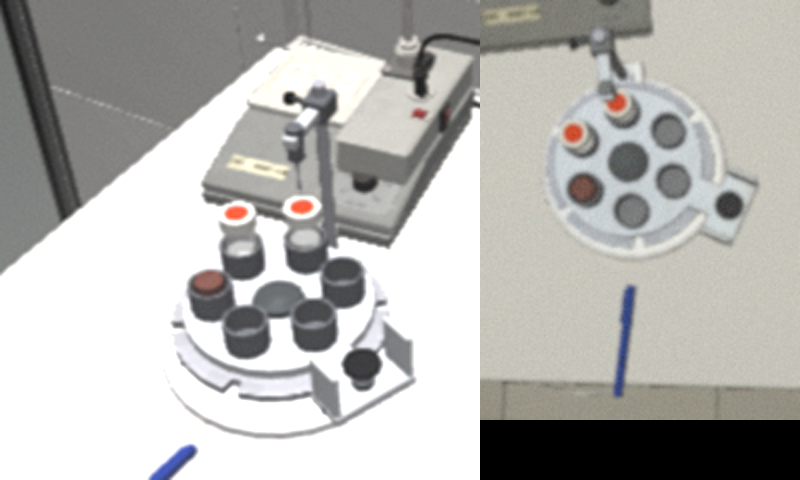

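View pics/top8.png

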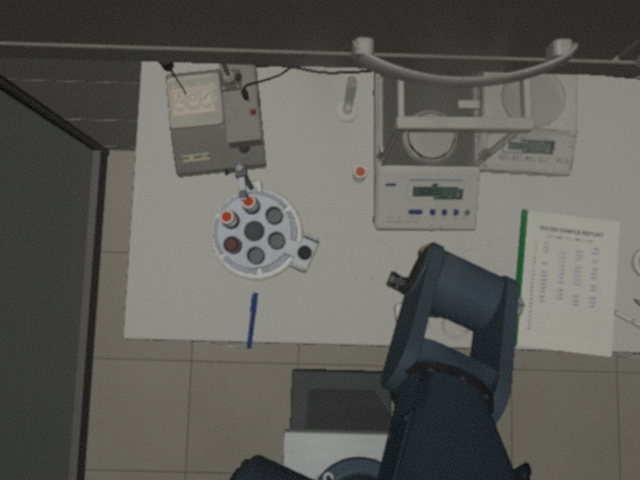

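The waiting vial is now under the needle at crop (302,207), with the finished vial and stopper one step further round. The marker hasn't moved. Final numeric check of cap height and angle.

```bash
python3 - <<'E'
from h import *
for f in('top8.png','scene8.png'):
    s=load(f);W=cloud(s)
    for n,(u,v),z in ([('cap',(305,252),.0785),('wait',(249,202.5),.112),('done',(227,217),.112)] if 'top' in f else [('cap',(300.5,251),.0785),('wait',(276,186.5),.112)]):
        print(f,n,ray(s,u,v,z).round(4),W[int(v),int(u)].round(4))
s=load('top8.png');t=load('top0.png')
c=ray(s,305,252,.0785)[:2];c0=ray(t,259,286,.0785)[:2]
for h in([.5635,.232],[.5643,.2316]):
    a=lambda p:np.degrees(np.arctan2(*(p-np.array(h))[::-1]));print(a(c)-a(c0))
E
```

```text
top8.png cap [0.5225 0.125  0.0785] [0.5224 0.125  0.0797]
top8.png wait [0.6144 0.2375 0.112 ] [0.6155 0.2377 0.1111]
top8.png done [0.5843 0.2794 0.112 ] [0.5846 0.2798 0.1097]
scene8.png cap [0.5181 0.1241 0.0785] [0.5164 0.124  0.0801]
scene8.png wait [0.6137 0.2359 0.112 ] [0.6161 0.2376 0.1108]
60.385104186915896
60.199163221171915
```

```bash
python3 -c "
from station import workorder; print(workorder.sign_off())"
```

```text
the job is handed in; nothing more can be done
None
```

I turned the carousel one notch counterclockwise. The waiting vial is now under the needle, the plunger is sprung up in the notch, and the job is handed in at about 9 s of the 48 s allowed.

- **The move:** With the gripper shut, I pressed the plunger down about 12 mm and swung the table about 51°. I then let the plunger rise until its tooth rode under the plate, and pushed the leading cheek until it snapped into the notch. After that I backed off and moved the arm clear.
- **Notch and plunger:** The table turned 60.2 to 60.4° by the top camera. The cap measured about 80 mm high (78 mm just after it snapped in), against 70 mm while riding under the plate and 78.5 mm when fully up.
- **Vials and stopper:** The waiting vial measured within about 1 mm of where the finished vial had stood. Both vials and the stopper are still in their cups.
- **Other items:** The marker and spare vial had not moved in the last picture. The robot arm hid the timer and most of the bottle in that view. I did not check those two again, but the tool passed well above them.
- **Disagreement between views:** The cameras differed by up to about 7 mm on the hub and about 4 mm on the cap. I found no failed checks.

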